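# Build the spring pack on the grinder arbor

### The job

The spring pack for the glass grinder is begun: one conical washer sits on the arbor with its wide rim down. Finish the pack with the two loose conical washers of the same size, just as they lie and without turning them over, so that the faces alternate: first the one lying wide rim up, then on top of it the one lying wide rim down. Lower each one over the arbor until it sits flat on the washer below, do not let it fall down the arbor.

Things in the scene. Friction and masses are not known exactly. Their poses are not given: they have to be found in the camera images.
- arbor: upright assembly arbor fixed to the bench: round dark steel base 100 mm across and 12 mm high, a boss 66 mm across on it up to 20 mm above the bench (the seat of the pack), and from there a steel post 21 mm in diameter up to 80 mm above the bench, with a tapered nose to 8 mm diameter at 95 mm. Origin on the post's axis at bench level, z up.
- first_washer: hollow conical steel washer, 60 mm outside diameter, 28 mm bore, 14 mm high, 0.12 kg; wide rim: a vertical band 5 mm high; narrow end: a flat ring 38 mm across. Already on the arbor, wide rim down on the seat; loose, leave it there. Origin: centre of its underside, z up, 20 mm above the bench.
- cup_washer: hollow conical steel washer, 60 mm outside diameter, 28 mm bore, 14 mm high, 0.12 kg; wide rim: a vertical band 5 mm high; narrow end: a flat ring 38 mm across. Lies loose on the bench like a bowl: wide rim up (the rim band is 9 to 14 mm above its underside), narrow end down. Origin: centre of its underside, z up. Seated in the pack its origin is 34 mm above the bench.
- dome_washer: hollow conical steel washer, 60 mm outside diameter, 28 mm bore, 14 mm high, 0.12 kg; wide rim: a vertical band 5 mm high; narrow end: a flat ring 38 mm across. Lies loose on the bench like a dome: wide rim down (the rim band is 0 to 5 mm above its underside), narrow end up. Origin: centre of its underside, z up. Seated in the pack its origin is 48 mm above the bench. (A 41 mm cone and a flat ring nearby are not for the pack.)
There are look-alikes about, which are no part of the job. Leave any red look-alike of the cup_washer alone. Leave any pink look-alike of the arbor alone.

How it is judged:
On the way, in this order (a step that is already met when the one before it is completed fails the run):
1. the rim-up washer sits on the first washer (horizontal distance between each of first_washer, cup_washer and arbor below 0.01 m and z of first_washer in the frame of arbor between 0.015 and 0.025 m and angle between each of first_washer, cup_washer's own z axis and vertical below 0.18 rad and z of cup_washer in the frame of arbor between 0.029 and 0.039 m and linear speed of cup_washer below 0.02 m/s), for 0.2 s.
2. the rim-down washer sits on top of the rim-up washer (horizontal distance between each of first_washer, cup_washer, dome_washer and arbor below 0.01 m and z of first_washer in the frame of arbor between 0.015 and 0.025 m and angle between each of first_washer, cup_washer, dome_washer's own z axis and vertical below 0.18 rad and z of cup_washer in the frame of arbor between 0.029 and 0.039 m and z of dome_washer in the frame of arbor between 0.043 and 0.053 m and linear speed of dome_washer below 0.02 m/s), for 0.2 s.
At the end, for the whole second after the job is handed in: On the arbor, from the seat up: the first washer (wide rim down, 20 mm above the bench), the rim-up washer (34 mm), the rim-down washer (48 mm), each within 5 mm of its height, within 10 mm of the arbor's axis, within 0.18 rad of level and not turned over, at rest and released (all of step 2 and linear speed of each of first_washer, cup_washer below 0.02 m/s); the robot touches nothing.
It fails at once if a washer fell down the arbor (faster than 0.6 m/s at the post) ((horizontal distance between cup_washer and arbor below 0.03 m and z of cup_washer in the frame of arbor below 0.085 m and linear speed of cup_washer above 0.6 m/s) or (horizontal distance between dome_washer and arbor below 0.03 m and z of dome_washer in the frame of arbor below 0.085 m and linear speed of dome_washer above 0.6 m/s)).
It also fails if it takes over 58 s, if anything falls off the work surface, if the arm or the gripper's body presses on something with over 40 N, if the wrist force passes 120 N, or if a joint passes its speed limit or range.

### The arm

A 6-joint arm with a two-finger parallel gripper is mounted at the origin on the work surface. World frame = base frame: x ahead of the robot, y to its left, z up, the work surface at z = 0. Lengths are in m, angles in rad, forces in N, time in s.
With the tool pointing down it reaches from about 0.325 to 0.925 m from the base axis. Payload 3.1 kg.
Tool frame: the origin (TCP) lies midway between the tips of the shut fingers; the grasp point (between the pads) lies 19 mm behind it (tcp_to_grasp is the distance from the TCP to the grasp point, in m); x points along the fingers, z is the direction in which the jaws open and shut, and the axes are right-handed (so a half turn about x gives the same grasp; the last joint's range is limited). The gripper opens to 85 mm and grips with 20 to 120 N. Pads are 22 mm wide; open, the fingers measure 114 mm over their backs; the gripper's body (76 mm by 85 mm) begins 54 mm behind the grasp point. The pads swing forward as they close: fully open they stand 13 mm farther back than shut.
Start: joints at [1.135, 0.217, 1.613, -0, 1.311, -0.112], TCP at [0.199, 0.593, 0.231] pointing down, gripper open.
Joint ranges: [-2.75, 2.75], [-0.78, 2.1], [0.31, 2.55], [-1.13, 4.27], [0.13, 2.63], [-2.58, 2.58]. Speed limits (rad/s): [2.79, 2.79, 3.14, 3.14, 3.14, 3.14].

### API

Orientations are given as a rotation vector (axis times angle).
In Python, from bench import get_state, camera, camera_info, sign_off, tcp_to_grasp gives the robot as it stands. The module is installed in compiled form; this text tells all that it offers.
- The arm moves only by the shell command python3 -m crank 'ROWS' [FORCE]. ROWS is JSON, one flat list of numbers, 7 for each row, row after row: the turn, a rotation vector about the tool's x, y, z in rad, then the shift along the tool's x, y, z in cm, then the finger opening in cm, from 0 to 8.54. In form: [ax, ay, az, x, y, z, hand, ax, ay, az, x, y, z, hand, ...]. A call has exactly 5 rows; each row is the pose to reach, as a shift and turn from the pose measured when the call began, along the tool's axes at that moment; what a row does not reach only later rows make up. A row lasts 1/10 s, in which the tool goes at most 50 mm and 8.59 degrees, less where a joint would pass 70% of its speed; a pose out of reach is approached as far as the arm can. A call with a gripper value outside its range is refused whole. The fingers move at their own pace and stop on an object; FORCE is the grip in N (left out, the last holds). Time passes only in rows, so rows that repeat a pose let the fingers close, or fill a call up. It gives the time, the measured TCP pose, the force and the opening at its end, in the units of the state.
- get_state(): the state, without advancing time (a new reading comes with each control period).
- camera(name): name is "scene" or "top"; returns (picture, depth): 420x560x3 uint8, red, green, blue; 420x560 float32, m along the optical axis (not along the pixel's ray), 0 where there is no reading.
- camera_info(name): a dict with "fx", "fy", "cx", "cy" (pixels), "pose" (4x4, takes a point from camera to world coordinates). Camera axes: x right, y up, looking along -z (the intrinsics and any distortion apply to the point x, -y, -z); pixel columns grow to the right and rows downward; lengths in m; the calibration is good to about 2 mm. A picture is of the moment at which its call begins. camera_info takes no time and is no camera call.
- sign_off(): hands the job in, once; it reports no verdict.
The state is a dict: "clock": time; "qpos": joint angles; "dq": joint speeds; "effort": joint torques, N m; "tool_pos": TCP position; "ee_rot": TCP orientation; "force": force on the tool from outside, world axes, zero at the start; "wrist_torque": the same for the moment, N m; "grip_width": finger opening in m.
Only numpy, scipy, OpenCV 4.12 (cv2) and the standard library are available. Lean on these libraries where they do the work, as an engineer would, in place of code of your own. Each camera call takes 0.05 s, during which the arm holds its last target. There are 200 camera calls.

## Working session

There is one attempt and no reset: what is moved stays moved. The work goes in short steps, Python scripts to look and compute and a shell command to move; the robot and the scene stay as the last step left them, time stands still between calls to the robot, and variables do not carry over. Pictures are saved under pics/ and viewed, about 8 in all and at most 12, crops included, and the job is handed in when it is done.

```bash
mkdir -p pics; cat > h.py <<'E'
import numpy as np, cv2
from bench import *
def pts(name,depth):
    i=camera_info(name); h,w=depth.shape
    u,v=np.meshgrid(np.arange(w),np.arange(h))
    P=np.stack([(u-i['cx'])/i['fx']*depth,-(v-i['cy'])/i['fy']*depth,-depth],-1)
    T=np.array(i['pose']); return P@T[:3,:3].T+T[:3,3]
E
python3 - <<'E'
from h import *
print(get_state(),tcp_to_grasp)
for n in("scene","top"):
    p,d=camera(n); cv2.imwrite(f'pics/{n}1.png',p[...,::-1]); np.savez(f'{n}1.npz',p=p,d=d)
    i=camera_info(n); print(n,i)
E
```

```text
{'clock': 0.0, 'qpos': array([ 1.13482852e+00,  2.17770986e-01,  1.61493365e+00,  8.97988697e-06,
        1.31130365e+00, -1.12232400e-01]), 'dq': array([ 0.00051045,  0.00112799, -0.00058484, -0.00105579, -0.00191486,
        0.00062498]), 'effort': array([-4.67321443e-04, -3.96837652e+01, -3.03853226e+01, -1.43351185e-04,
        9.54949792e-03, -4.47836157e-06]), 'tool_pos': array([0.19846682, 0.59178879, 0.22995809]), 'ee_rot': array([-0.9687651 ,  1.34730527,  0.96681855]), 'force': array([ 0.16723187, -0.067666  , -1.20761117]), 'wrist_torque': array([-0.02563588,  0.00809584, -0.00142852]), 'grip_width': 0.0853877724146307} 0.0187
scene {'fx': 536.3069032024005, 'fy': 536.3069032024005, 'cx': 285.13423613968587, 'cy': 199.2033638599969, 'pose': array([[-0.08228084, -0.59520099,  0.79935327,  1.28207399],
       [ 0.99640563, -0.03292039,  0.07805166,  0.0867699 ],
       [-0.02014141,  0.80290226,  0.59577033,  0.59539835],
       [ 0.        ,  0.        ,  0.        ,  1.        ]])}
top {'fx': 380.68578430184886, 'fy': 380.68578430184886, 'cx': 278.951055158124, 'cy': 201.7812817063886, 'pose': array([[-0.02733164,  0.990523  , -0.13460003,  0.4449843 ],
       [-0.99960428, -0.02797829, -0.00291467,  0.01287434],
       [-0.00665293,  0.13446711,  0.99089572,  0.8365373 ],
       [ 0.        ,  0.        ,  0.        ,  1.        ]])}
```

View pics/top1.png

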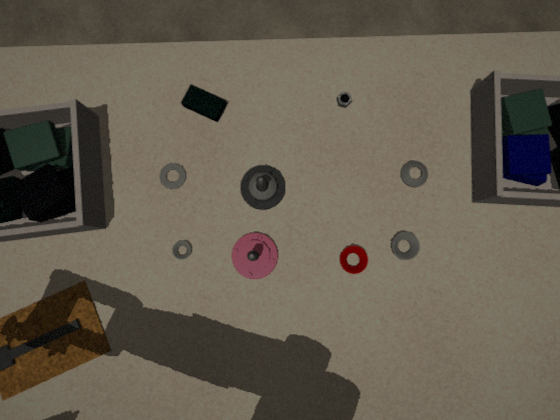

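View pics/scene1.png

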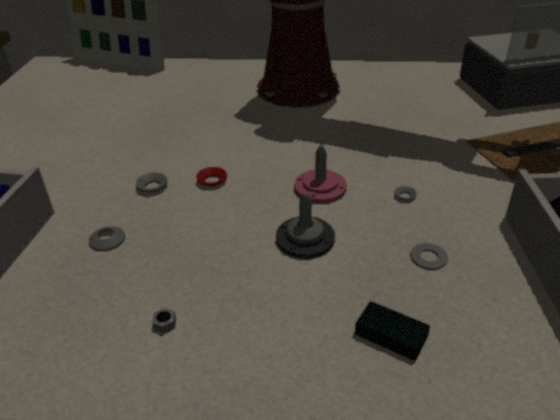

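The top view shows these candidates:
- Grey ring at (405,245): looks like a bowl, so probably the cup.
- Grey ring at (414,173): looks like a dome.
- (173,176): flat ring. 
- (182,249): small cone.
- (354,259): red look-alike.
- Arbor: dark at (263,186). The pink one at (255,255) is the look-alike.

In the scene view the cup is at (152,184), the dome at (107,238) and the arbor at (305,235). I'll check the choice in a crop and measure.

```bash
cat > m.py <<'E'
from h import *
def plane(n,u,v,z):
    i=camera_info(n);T=np.array(i['pose'])
    r=T[:3,:3]@np.array([(u-i['cx'])/i['fx'],-(v-i['cy'])/i['fy'],-1]);o=T[:3,3]
    return (o+r*(z-o[2])/r[2])
def ring(n,p,u,v,R,thr=25):
    """ellipse of the outer outline near u,v, by difference from the bench colour"""
    c=p[v-R:v+R,u-R:u+R].astype(float); b=np.median(np.r_[c[0],c[-1],c[:,0],c[:,-1]],0)
    m=(np.abs(c-b).max(2)>thr).astype(np.uint8)
    cs,_=cv2.findContours(m,cv2.RETR_EXTERNAL,cv2.CHAIN_APPROX_NONE)
    k=max(cs,key=cv2.contourArea); e=cv2.fitEllipse(cv2.convexHull(k))
    return e[0][0]+u-R,e[0][1]+v-R,e[1]
E
python3 - <<'E'
from m import *
S=np.load('scene1.npz');T=np.load('top1.npz')
for nm,(a,b) in dict(cup=((152,184),(405,245)),dome=((107,238),(414,173)),flat=((429,256),(173,176))).items():
    for n,D,c in(('scene',S,a),('top',T,b)):
        X=pts(n,D['d'])[c[1]-22:c[1]+22,c[0]-22:c[0]+22]
        q=X[(X[...,2]>0.005)&(X[...,2]<.03)]
        h=X[(X[...,2]>0.010)&(X[...,2]<.03)]
        print(nm,n,q.min(0).round(4),q.max(0).round(4),((q.min(0)+q.max(0))/2).round(4),'high ext',np.ptp(h,axis=0).round(3),len(h))
for n,D,c in(('scene',S,(305,215)),('top',T,(263,183))):
    X=pts(n,D['d'])[c[1]-35:c[1]+40,c[0]-35:c[0]+35].reshape(-1,3)
    for lo,hi in((.004,.0145),(.028,.038),(.045,.078),(.08,.1)):
        q=X[(X[:,2]>lo)&(X[:,2]<hi)]
        if len(q): print(n,lo,((q.min(0)+q.max(0))/2).round(4),np.ptp(q,axis=0).round(3),len(q))
p=S['p'];t=T['p']
A=[cv2.resize(x[...,::-1],(360,270),interpolation=3) for x in(p[160:205,122:182],p[215:260,77:137],t[222:267,375:435],t[150:195,384:444])]
o=np.vstack([np.hstack(A[:2]),np.hstack(A[2:])]); cv2.imwrite('pics/c1.png',np.clip(o*1.3,0,255).astype(np.uint8))
E
```

```text
cup scene [ 0.4275 -0.2819  0.0051] [ 0.488  -0.2209  0.0164] [ 0.4577 -0.2514  0.0107] high ext [0.06  0.061 0.006] 289
cup top [ 0.4258 -0.2814  0.005 ] [ 0.4837 -0.2219  0.0183] [ 0.4548 -0.2516  0.0117] high ext [0.058 0.059 0.008] 332
dome scene [ 0.5889 -0.3137  0.0051] [ 0.646  -0.2548  0.0172] [ 0.6174 -0.2842  0.0111] high ext [0.048 0.048 0.007] 288
dome top [ 0.5842 -0.3131  0.005 ] [ 0.6435 -0.255   0.0166] [ 0.6138 -0.284   0.0108] high ext [0.05  0.05  0.007] 226Traceback (most recent call last):
  File "<stdin>", line 8, in <module>
    return _methods._ptp(a, axis=axis, out=out, **kwargs)
           ~~~~~~~~~~~~~^^^^^^^^^^^^^^^^^^^^^^^^^^^^^^^^^
    umr_maximum(a, axis, None, out, keepdims),
    ~~~~~~~~~~~^^^^^^^^^^^^^^^^^^^^^^^^^^^^^^
ValueError: zero-size array to reduction operation maximum which has no identity
```

```bash
python3 - <<'E'
from m import *
from scipy.spatial.transform import Rotation as R
S=np.load('scene1.npz');T=np.load('top1.npz')
for n,D,c in(('scene',S,(305,215)),('top',T,(263,183))):
    X=pts(n,D['d'])[c[1]-35:c[1]+40,c[0]-35:c[0]+35].reshape(-1,3)
    for lo,hi in((.004,.0145),(.024,.038),(.045,.078),(.08,.1)):
        q=X[(X[:,2]>lo)&(X[:,2]<hi)]
        if len(q): print(n,lo,((q.min(0)+q.max(0))/2).round(4),np.ptp(q,axis=0).round(3),len(q))
p=S['p'];t=T['p']
A=[cv2.resize(x[...,::-1],(360,270),interpolation=3) for x in(p[160:205,122:182],p[215:260,77:137],t[222:267,375:435],t[150:195,384:444])]
o=np.vstack([np.hstack(A[:2]),np.hstack(A[2:])]); cv2.imwrite('pics/c1.png',np.clip(o*1.3,0,255).astype(np.uint8))
for n,P,c,z,r in (('scene',p,(152,184),.0115,24),('top',t,(405,245),.0115,22),('scene',p,(107,238),.0025,25),('top',t,(414,173),.0025,22)):
    e=ring(n,P,*c,r); print(n,c,np.round(e[:2],1),np.round(e[2],1),plane(n,*e[:2],z).round(4))
print(R.from_rotvec(get_state()['ee_rot']).as_matrix().round(3))
E
```

```text
scene 0.004 [0.5378 0.0556 0.0093] [0.214 0.106 0.01 ] 1399
scene 0.024 [0.5391 0.0522 0.031 ] [0.175 0.059 0.014] 558
scene 0.045 [0.6019 0.0527 0.0615] [0.01  0.018 0.033] 195
scene 0.08 [0.5984 0.0523 0.0882] [0.014 0.018 0.016] 112
top 0.004 [0.5918 0.0627 0.0093] [0.114 0.12  0.01 ] 811
top 0.024 [0.593  0.0519 0.0302] [0.057 0.059 0.012] 426
top 0.045 [0.5859 0.0514 0.0615] [0.007 0.018 0.033] 26
top 0.08 [0.5919 0.0511 0.0889] [0.018 0.018 0.017] 77
scene (152, 184) [150.7 184.5] [24.  34.4] [ 0.4659 -0.2508  0.0115]
top (405, 245) [404.3 244.8] [28.2 30.3] [ 0.4562 -0.2515  0.0115]
scene (107, 238) [106.3 238.9] [23.9 37.8] [ 0.6166 -0.2861  0.0025]
top (414, 173) [413.5 173.4] [26.7 27.7] [ 0.6137 -0.2861  0.0025]
[[-0.001 -0.948  0.318]
 [-0.002  0.318  0.948]
 [-1.     0.    -0.002]]
```

View pics/c1.png

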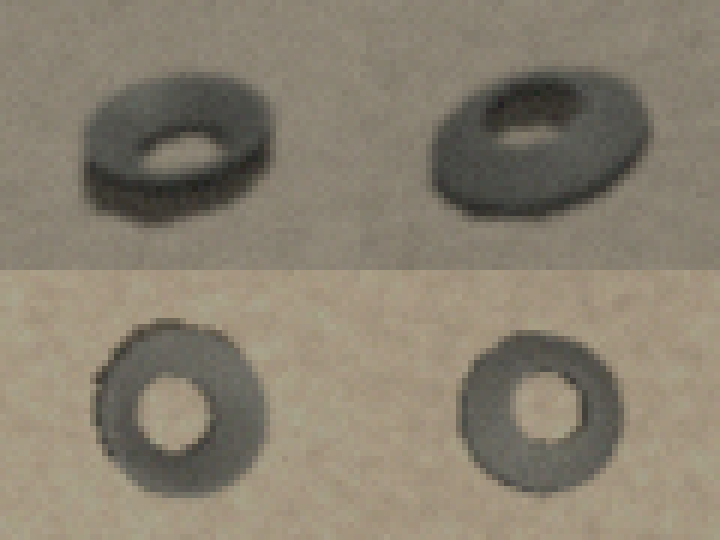

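The crop confirms it: left pair (405,245) is the cup with its wide rim up, and right pair (414,173) is the dome with its rim down. World estimates are cup (.456,-.2515), dome (.615,-.2855) and arbor (.594,.0518). Next I move toward the cup with the hand preshaped.

```bash
python3 -m crank '[0,0,0,0,-5,-3.5,7.2, 0,0,0,0,-9,-6.5,7.2, 0,0,0,0,-13,-9.5,7.2, 0,0,0,0,-17,-12.5,7.2, 0,0,0,0,-17.4,-12.6,7.2]' 40
python3 -m crank '[0,0,0,0,-4,-3,6, 0,0,0,0,-8,-6,6, 0,0,0,0,-12,-9,6, 0,0,0,0,-16,-12,6, 0,0,0,0,-17.4,-12.6,6]'
python3 -m crank '[0,0,0,0,-1.5,-4.5,6, 0,0,0,0,-3,-9,6, 0,0,0,0,-4.5,-13.5,6, 0,0,0,0,-6,-18,6, 0,0,0,0,-8,-23,6]'
python3 -m crank '[0,0,0,2,-1.5,-4.5,6, 0,0,0,4,-3,-9,6, 0,0,0,6,-4.5,-13.5,6, 0,0,0,8,-6,-18,6, 0,0,0,8,-7,-20,6]'
```

```text
clock: 0.6
tool_pos: [0.3249, 0.4134, 0.2296]
ee_rot: [-0.968, 1.35, 0.963]
force: [-0.3, 0.2, -0.1]
grip_width: 0.0719
clock: 1.1
tool_pos: [0.4507, 0.2353, 0.2301]
ee_rot: [-0.966, 1.352, 0.959]
force: [-0.0, 0.3, -0.5]
grip_width: 0.0599
clock: 1.6
tool_pos: [0.4511, -0.0054, 0.2312]
ee_rot: [-0.966, 1.351, 0.961]
force: [1.0, -0.1, 0.1]
grip_width: 0.0601
clock: 2.1
tool_pos: [0.4505, -0.219, 0.1491]
ee_rot: [-0.961, 1.353, 0.963]
force: [0.7, 0.9, -0.7]
grip_width: 0.0601
```

```bash
python3 - <<'E'
from m import *
s=get_state();c=s['tool_pos'];print(c,s['grip_width'])
for n in('scene','top'):
    p,d=camera(n);X=pts(n,d); np.savez(n+'2.npz',p=p,d=d)
    if n=='scene': cv2.imwrite('pics/s2.png',cv2.resize(p[40:250,20:300,::-1],None,fx=2.5,fy=2.5))
    q=X[(np.hypot(*(X[...,:2]-c[:2]).transpose(2,0,1))<.075)&(X[...,2]>.06)&(X[...,2]<.35)]
    jaw=np.array([.318,.948,0]);a=(q-c)@jaw
    for sg in(-1,1):
        k=q[(a*sg>.02)&(q[:,2]<c[2]+.035)]
        if len(k): print(n,sg,'zmin',np.sort(k[:,2])[:6].round(4),'inner/outer',np.percentile((k-c)@jaw,[2,98]).round(4),'mid y_t',np.median((k-c)@np.array([-.948,.318,0])).round(4))
E
```

```text
[ 0.45045585 -0.21899314  0.14908621] 0.060103196305177825
scene -1 zmin [0.1545 0.1552 0.1553 0.156  0.156  0.1561] inner/outer [-0.0409 -0.0258] mid y_t -0.0053
scene 1 zmin [0.1544 0.1548 0.1548 0.1549 0.1553 0.1554] inner/outer [0.0325 0.0464] mid y_t -0.0078
top 1 zmin [0.1587 0.1598 0.1629 0.164  0.1656 0.1672] inner/outer [0.0327 0.0369] mid y_t 0.0073
```

View pics/s2.png

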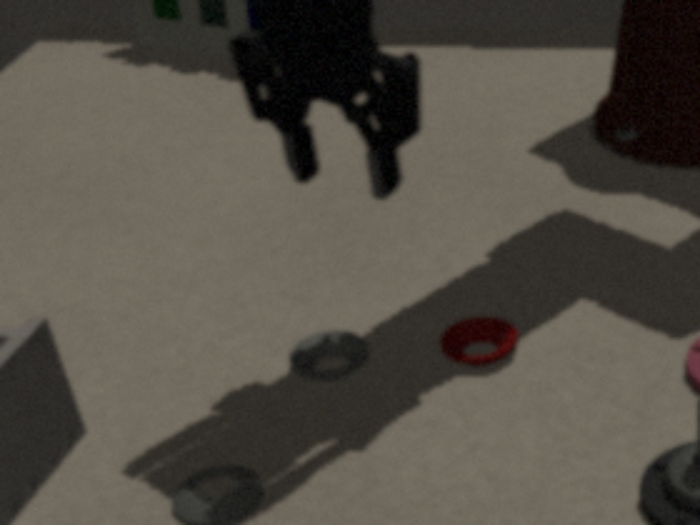

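The fingers hang over the bench behind the cup (330,355 in the crop), with the red look-alike beside it at (480,340). At 60 mm opening the tips are about 5.5 mm above the TCP. Next I go over the cup and descend.

```bash

python3 -m crank '[0,0,0,0,-0.8,-1.5,7.2, 0,0,0,3,-1.63,-3.04,7.2, 0,0,0,6,-1.63,-3.04,7.2, 0,0,0,9.5,-1.63,-3.04,7.2, 0,0,0,9.9,-1.63,-3.04,7.2]'
python3 - <<'E'
from m import *
s=get_state();c=s['tool_pos'];print(c,s['grip_width'])
jaw=np.array([.318,.948,0]);yt=np.array([-.948,.318,0])
ims=[]
for n in('scene','top'):
    p,d=camera(n);X=pts(n,d)
    near=np.hypot(*(X[...,:2]-c[:2]).transpose(2,0,1))<.075
    q=X[near&(X[...,2]>.005)&(X[...,2]<.025)]
    print(n,'washer',((q.min(0)+q.max(0))/2).round(4),np.ptp(q,axis=0).round(3))
    q=X[near&(X[...,2]>.04)&(X[...,2]<.08)]
    for sg in(-1,1):
        k=q[((q-c)@jaw)*sg>.02]
        if len(k): print('finger',sg,np.percentile((k-c)@jaw,[2,98]).round(4),np.percentile((k-c)@yt,[2,98]).round(4))
    x=p[120:240,80:240] if n=='scene' else p[180:300,330:490]
    ims.append(cv2.resize(x[...,::-1],(400,300)))
cv2.imwrite('pics/s3.png',np.clip(np.hstack(ims)*1.4,0,255).astype(np.uint8))
E
```

```text
clock: 2.7
tool_pos: [0.4548, -0.2521, 0.048]
ee_rot: [-0.956, 1.355, 0.966]
force: [-0.4, 0.9, -0.1]
grip_width: 0.0714
[ 0.45475931 -0.25210015  0.04803622] 0.07141566312931012
scene washer [ 0.4582 -0.2519  0.011 ] [0.059 0.061 0.012]
finger -1 [-0.0462 -0.0319] [-0.0123  0.0105]
finger 1 [0.0381 0.0524] [-0.0133  0.0047]
top washer [ 0.4485 -0.2487  0.0105] [0.045 0.054 0.011]
finger 1 [0.0386 0.0454] [0.0058 0.0102]
```

View pics/s3.png

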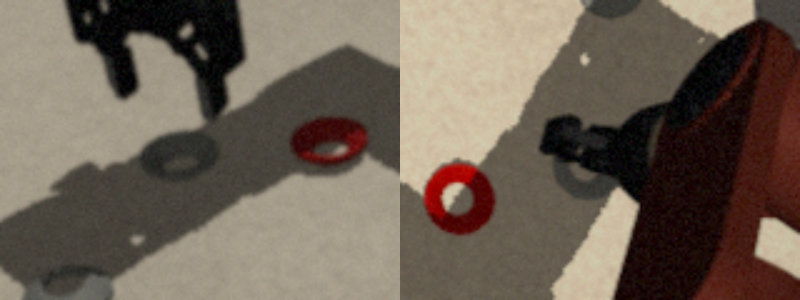

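The fingers straddle the cup at (180,155) in the crop, and the scene camera reads about 3 mm high in y. I correct for that and descend.

```bash

python3 -m crank '[0,0,0,0,-0.22,-0.2,7.2, 0,0,0,1.5,-0.22,-0.2,7.2, 0,0,0,3,-0.22,-0.2,7.2, 0,0,0,4,-0.22,-0.2,7.2, 0,0,0,4.2,-0.22,-0.2,7.2]'
python3 -m crank '[0,0,0,0.4,0,0,7.2, 0,0,0,0.7,0,0,7.2, 0,0,0,0.8,0,0,7.2, 0,0,0,0.8,0,0,7.2, 0,0,0,0.8,0,0,7.2]'
python3 -c "
from h import *
s=get_state();print(s['tool_pos'],s['force'],s['ee_rot'])"
```

```text
clock: 3.3
tool_pos: [0.457, -0.2555, 0.0074]
ee_rot: [-0.958, 1.354, 0.964]
force: [-0.7, -0.0, -0.2]
grip_width: 0.0721
clock: 3.8
tool_pos: [0.4572, -0.2557, -0.0003]
ee_rot: [-0.959, 1.354, 0.964]
force: [0.5, -0.4, -0.2]
grip_width: 0.0721
[ 4.57197844e-01 -2.55706185e-01 -3.15024242e-04] [ 0.50379392 -0.44414848 -0.20981263] [-0.95890307  1.35412059  0.96378136]
```

```bash

python3 -m crank '[0,0,0,0.1,0,0,6.6, 0,0,0,0.1,0,0,6.2, 0,0,0,0.1,0,0,5.8, 0,0,0,0.1,0,0,5.5, 0,0,0,0.1,0,0,5.5]' 50
python3 -m crank '[0,0,0,-0.2,0,0,5.5, 0,0,0,-0.5,0,0,5.5, 0,0,0,-1,0,0,5.5, 0,0,0,-1.5,0,0,5.5, 0,0,0,-2,0,0,5.5]'
```

```text
clock: 4.3
tool_pos: [0.4575, -0.2558, -0.0005]
ee_rot: [-0.959, 1.354, 0.964]
force: [-0.6, 1.9, 5.2]
grip_width: 0.057
clock: 4.8
tool_pos: [0.4576, -0.2558, 0.0199]
ee_rot: [-0.959, 1.354, 0.963]
force: [0.0, -0.6, -1.0]
grip_width: 0.057
```

```bash

python3 -m crank '[0,0,0,-2,0,0,5.5, 0,0,0,-4,0,0,5.5, 0,0,0,-7,0,0,5.5, 0,0,0,-9,0,0,5.5, 0,0,0,-10,0,0,5.5]' 50
cat > look.py <<'E'
import sys
from m import *
k=sys.argv[1]; s=get_state();c=s['tool_pos'];print(c,s['grip_width'],s['force'])
i=camera_info('scene');T=np.linalg.inv(np.array(i['pose']))
w=T[:3,:3]@(c+[0,0,float(sys.argv[2])])+T[:3,3]; u=int(i['cx']+i['fx']*w[0]/-w[2]);v=int(i['cy']-i['fy']*w[1]/-w[2])
p,d=camera('scene'); h=int(sys.argv[3]);u=max(u,h*4//3);v=max(v,h)
x=p[v-h:v+h,u-h*4//3:u+h*4//3,::-1]; print('crop origin',u-h*4//3,v-h,'scale',300/h)
cv2.imwrite(f'pics/{k}.png',np.clip(cv2.resize(x,(800,600),interpolation=3)*1.6,0,255).astype(np.uint8)); np.savez(k+'.npz',p=p,d=d)
E
python3 look.py s4 0 45
```

```text
clock: 5.3
tool_pos: [0.4596, -0.2567, 0.1227]
ee_rot: [-0.962, 1.352, 0.96]
force: [0.6, -1.0, -1.9]
grip_width: 0.0573
[ 0.45958106 -0.25667934  0.12268026] 0.057262709461453815 [ 0.58578214 -1.03215846 -1.89321111]
crop origin 77 86 scale 6.666666666666667
```

View pics/s4.png

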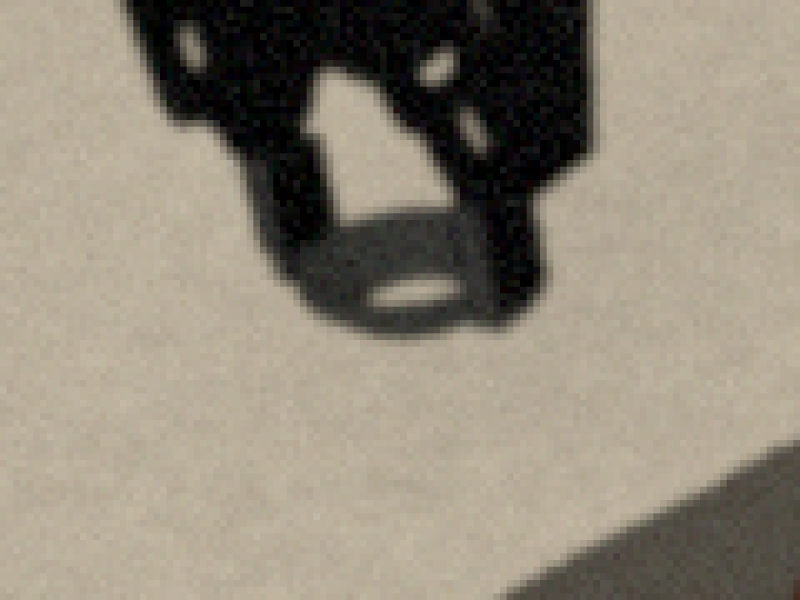

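The cup hangs between the fingertips, bore at (410,293) in the crop, and it may be a little tilted. I measure tilt and centre from the depth.

```bash
cat > tilt.py <<'E'
import sys
from m import *
k=sys.argv[1]; z0,z1=map(float,sys.argv[2:4])
s=get_state();c=s['tool_pos']; D=np.load(k+'.npz');X=pts('scene',D['d'])
g=c+[.002,.0025,0]
q=X[(np.hypot(*(X[...,:2]-g[:2]).transpose(2,0,1))<.045)&(X[...,2]>c[2]+z0)&(X[...,2]<c[2]+z1)]-g
jaw=np.array([.318,.948,0]);yt=np.array([-.948,.318,0])
a=q@jaw;b=q@yt;q=q[abs(a)<.0275];a=q@jaw;b=q@yt
print(len(q),'y_t',np.percentile(b,[1,99]).round(4))
for lo in np.arange(-.04,.04,.005):
    r=[]
    for l2 in(-.027,-.018,-.009,0,.009,.018):
        m=(b>=lo)&(b<lo+.005)&(a>=l2)&(a<l2+.009)
        r.append('%6.1f/%2d'%(1000*q[m,2].mean(),m.sum()) if m.any() else '   -    ')
    print('%6.3f'%lo,*r)
E
python3 tilt.py s4 -.02 .03
```

```text
366 y_t [-0.0266  0.0291]
-0.040    -        -        -        -        -        -    
-0.035    -        -        -        -        -        -    
-0.030    -       13.8/ 1   12.6/ 8   11.8/ 9   11.8/ 2    -    
-0.025    -       12.9/10   12.4/10   11.4/10   11.9/15   14.8/ 1
-0.020   13.0/ 4   13.7/ 5   11.7/ 1    2.6/ 5   10.0/10   12.0/10
-0.015   14.2/ 8    9.8/ 3    -        1.3/ 1    6.3/ 6   11.0/14
-0.010   12.5/ 7    7.8/ 6    -        -        2.1/ 2   11.1/ 6
-0.005   12.4/11    6.9/ 5    -        -        0.3/ 1    -    
-0.000   10.6/14    3.6/ 9    -        -       -0.3/ 1    -    
 0.005   12.9/13    4.3/16    -        -        -        -    
 0.010   11.4/13    6.4/19    3.8/ 5    6.8/ 1    -        -    
 0.015   12.9/ 9    8.6/16    4.5/16    3.2/ 5    -        -    
 0.020   13.1/ 5   10.7/14    8.0/15    8.5/ 1    -        -    
 0.025   14.1/ 1   12.9/ 8   12.6/ 9    -        -        -    
 0.030    -       13.1/ 1    -        -        -        -    
 0.035    -        -        -        -        -        -
```

Rim top is about 13 mm above the TCP all round, so the cup is level and centred. Carry it over the arbor.

```bash

python3 -m crank '[0,0,0,-2,0,1,5.5, 0,0,0,-3,0,4,5.5, 0,0,0,-3,-0.6,7.5,5.5, 0,0,0,-3,-1,11,5.5, 0,0,0,-3,-1.5,14.5,5.5]'
python3 -m crank '[0,0,0,0,-0.4,4,5.5, 0,0,0,0,-0.7,8,5.5, 0,0,0,0,-1.1,12,5.5, 0,0,0,0,-1.4,16,5.5, 0,0,0,0,-1.5,18.5,5.5]'
python3 - <<'E'
from m import *
from scipy.spatial.transform import Rotation as R
s=get_state();M=R.from_rotvec(s['ee_rot']).as_matrix();print(s['tool_pos'],s['grip_width'],M.round(3).tolist())
print('cm to .594,.049,.130:',(M.T@(np.array([.594,.049,.130])-s['tool_pos'])*100).round(2))
E
```

```text
clock: 5.85
tool_pos: [0.5211, -0.1233, 0.1516]
ee_rot: [-0.962, 1.353, 0.96]
force: [-0.2, -0.2, -2.1]
grip_width: 0.0571
clock: 6.35
tool_pos: [0.5957, 0.0493, 0.1492]
ee_rot: [-0.962, 1.354, 0.963]
force: [-0.1, -0.8, -1.8]
grip_width: 0.0574
[0.59571903 0.04934194 0.14923748] 0.05742161548425657 [[-0.005, -0.945, 0.326], [-0.003, 0.326, 0.945], [-1.0, 0.004, -0.004]]
cm to .594,.049,.130: [ 1.92  0.14 -0.08]
```

```bash

python3 -m crank '[0,0,0,1,0.1,-0.1,5.5, 0,0,0,2,0.14,-0.1,5.5, 0,0,0,3,0.14,-0.1,5.5, 0,0,0,4,0.14,-0.1,5.5, 0,0,0,4,0.14,-0.1,5.5]'
python3 look.py s5 -.03 60; cat > rel.py <<'E'
import sys
from m import *
# centre of held washer (rim, points at height band) and arbor post, both in scene frame
k,z0,z1,pz0,pz1=sys.argv[1],*map(float,sys.argv[2:6])
c=get_state()['tool_pos'];X=pts('scene',np.load(k+'.npz')['d'])
r=np.hypot(*(X[...,:2]-c[:2]).transpose(2,0,1))
q=X[(r<.04)&(X[...,2]>c[2]+z0)&(X[...,2]<c[2]+z1)]
b=(q-c)@np.array([-.945,.326,0]);a=(q-c)@np.array([.326,.945,0]);m=abs(a)<.025
print('washer y_t ext',np.percentile(b[m],[.5,99.5]).round(4))
q=X[(r<.03)&(X[...,2]>pz0)&(X[...,2]<pz1)]
print('post y ext',np.percentile(q[:,1],[1,99]).round(4),'mid',np.percentile(q[:,1],[1,99]).mean().round(4),'front x',np.percentile(q[:,0],97).round(4),len(q))
q=X[(r<.04)&(X[...,2]>.028)&(X[...,2]<.036)];print('first washer',q.min(0).round(4),q.max(0).round(4))
E
python3 rel.py s5 .008 .018 .04 .075
```

```text
clock: 6.85
tool_pos: [0.5916, 0.0477, 0.1064]
ee_rot: [-0.959, 1.359, 0.965]
force: [-0.3, -0.1, -1.1]
grip_width: 0.0568
[0.59160217 0.04769956 0.10644683] 0.05681158953557329 [-0.31873083 -0.11269997 -1.08068123]
crop origin 222 141 scale 5.0
washer y_t ext [-0.0294  0.0319]
post y ext [0.0437 0.0616] mid 0.0527 front x 0.6062 206
first washer [0.5756 0.0251 0.028 ] [0.6227 0.0782 0.0359]
```

View pics/s5.png

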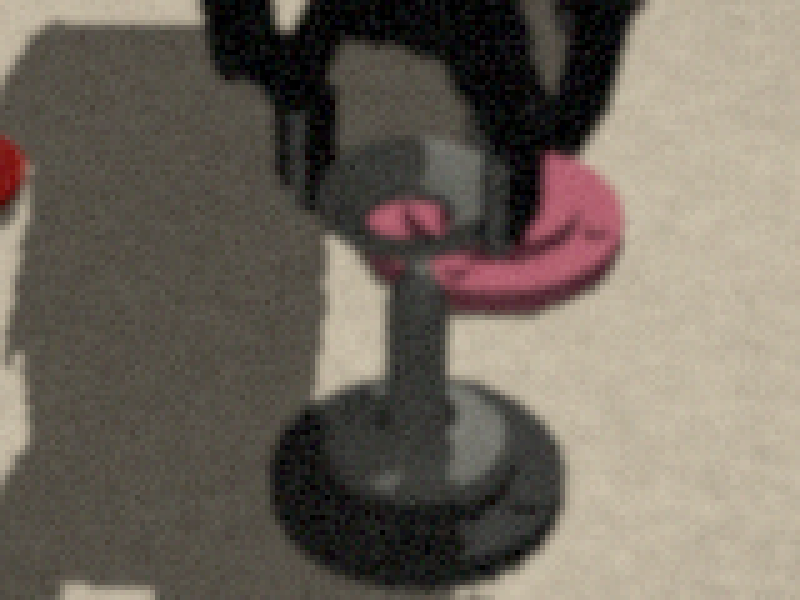

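Bore centre is at (407,218) in the crop, with the post axis at column 417, so the washer needs about 3 mm more +y and about 3.5 mm more +x. I correct and lower so the nose enters the bore.

```bash

python3 -m crank '[0,0,0,0,-0.25,0.35,5.5, 0,0,0,0,-0.25,0.35,5.5, 0,0,0,0.7,-0.25,0.35,5.5, 0,0,0,1.4,-0.25,0.35,5.5, 0,0,0,1.6,-0.25,0.35,5.5]'
python3 look.py s6 -.02 45; python3 rel.py s6 .008 .018 .04 .075;  python3 tilt.py s6 -.01 .03
```

```text
clock: 7.4
tool_pos: [0.5949, 0.0503, 0.0902]
ee_rot: [-0.959, 1.359, 0.965]
force: [-0.2, 0.3, 0.3]
grip_width: 0.0572
[0.59486639 0.05033651 0.0902454 ] 0.057207363809903995 [-0.20623393  0.2946902   0.27821825]
crop origin 244 161 scale 6.666666666666667
washer y_t ext [-0.0295  0.031 ]
post y ext [0.0437 0.0616] mid 0.0527 front x 0.6061 205
first washer [0.5756 0.0265 0.028 ] [0.6245 0.0781 0.036 ]
648 y_t [-0.027  0.031]
-0.040    -        -        -        -        -        -    
-0.035    -        -        -        -        -        -    
-0.030    -       12.5/ 6   12.9/15   12.6/19   13.3/ 4    -    
-0.025   12.8/ 2   12.8/14   13.7/ 9   13.3/ 8   12.5/18    -    
-0.020   13.2/ 8   14.0/ 6    9.2/ 1    -       13.4/10   12.5/11
-0.015   14.0/15   10.6/ 7    -        -       12.7/ 1   13.7/17
-0.010   13.6/12    7.5/ 7   -8.2/ 7   -7.8/11    -       12.8/ 6
-0.005   12.2/ 9    6.4/ 6    2.8/12   -0.7/14    7.4/ 2   12.7/ 4
-0.000   11.3/12    6.7/ 5    4.1/ 7    2.8/ 8    7.1/ 4   11.0/ 3
 0.005   12.0/18    5.0/13    -        -        7.8/10   11.7/ 3
 0.010   12.2/15    5.9/24    4.5/ 6    2.1/ 3    8.8/15    -    
 0.015   14.0/12   10.0/23    6.2/26    5.7/25   11.4/11    -    
 0.020   13.9/ 8   12.9/21   10.7/15   10.4/20   13.2/ 7    -    
 0.025   13.3/ 1   14.6/ 9   13.2/18   13.7/17   14.7/ 7    -    
 0.030    -       14.3/ 2   14.1/ 6   14.4/ 4    -        -    
 0.035    -        -        -        -        -        -
```

View pics/s6.png

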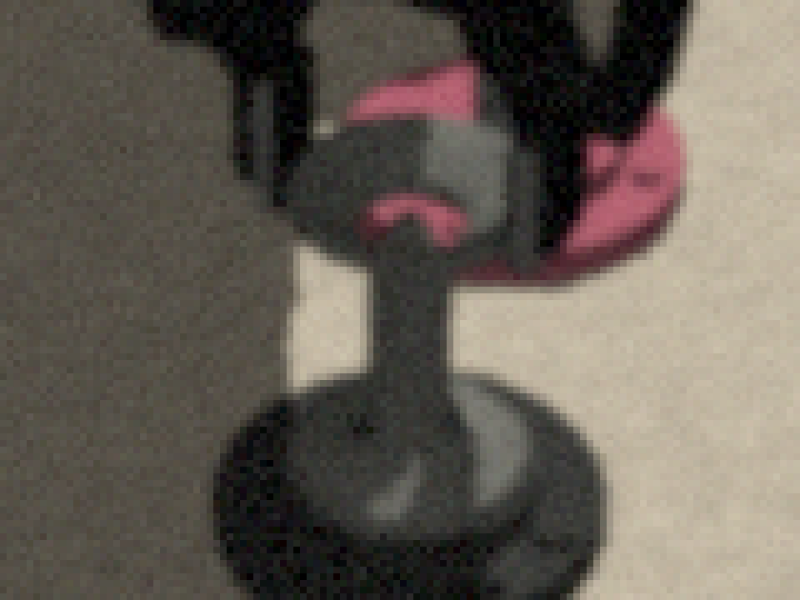

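The nose tip, at (410,225) in the crop, is inside the bore, centred within about 1 mm. Lower it in stages while watching the force.

```bash

python3 -m crank '[0,0,0,0.4,-0.05,-0.05,5.5, 0,0,0,0.8,-0.05,-0.05,5.5, 0,0,0,1.2,-0.05,-0.05,5.5, 0,0,0,1.6,-0.05,-0.05,5.5, 0,0,0,1.6,-0.05,-0.05,5.5]'
python3 -m crank '[0,0,0,0.5,0,0,5.5, 0,0,0,1,0,0,5.5, 0,0,0,1.5,0,0,5.5, 0,0,0,2,0,0,5.5, 0,0,0,2,0,0,5.5]'
python3 -m crank '[0,0,0,0.4,0,0,5.5, 0,0,0,0.8,0,0,5.5, 0,0,0,1.2,0,0,5.5, 0,0,0,1.3,0,0,5.5, 0,0,0,1.3,0,0,5.5]'
```

```text
clock: 7.95
tool_pos: [0.5942, 0.0497, 0.0732]
ee_rot: [-0.958, 1.36, 0.966]
force: [0.6, 0.4, -2.0]
grip_width: 0.0573
clock: 8.45
tool_pos: [0.5931, 0.0496, 0.052]
ee_rot: [-0.957, 1.362, 0.967]
force: [-0.1, 0.3, -0.9]
grip_width: 0.0572
clock: 8.95
tool_pos: [0.5926, 0.0496, 0.0387]
ee_rot: [-0.957, 1.363, 0.968]
force: [0.8, -0.4, -0.3]
grip_width: 0.057
```

```bash

python3 -m crank '[0,0,0,0.1,-0.15,0,5.5, 0,0,0,0.2,-0.15,0,5.5, 0,0,0,0.3,-0.15,0,5.5, 0,0,0,0.4,-0.15,0,5.5, 0,0,0,0.4,-0.15,0,5.5]'
python3 -m crank '[0,0,0,0.1,0,0,5.5, 0,0,0,0.1,0,0,5.5, 0,0,0,0.15,0,0,5.5, 0,0,0,0.15,0,0,5.5, 0,0,0,0.15,0,0,5.5]'
```

```text
clock: 9.45
tool_pos: [0.5938, 0.0491, 0.0344]
ee_rot: [-0.957, 1.363, 0.968]
force: [-0.7, 0.3, -2.0]
grip_width: 0.057
clock: 9.95
tool_pos: [0.5939, 0.0491, 0.0336]
ee_rot: [-0.957, 1.363, 0.968]
force: [-1.8, -0.3, 4.3]
grip_width: 0.0571
```

Contact at TCP z = .0336, as predicted. Release, back off, and check.

```bash

python3 -m crank '[0,0,0,0,0,0,6.2, 0,0,0,0,0,0,6.8, 0,0,0,0,0,0,7.4, 0,0,0,0,0,0,7.6, 0,0,0,0,0,0,7.6]'
python3 -m crank '[0,0,0,-0.5,0,0,7.6, 0,0,0,-2,0,0,7.6, 0,0,0,-5,0,0,7.6, 0,0,0,-9,0,0,7.6, 0,0,0,-12,0,0,7.6]'
python3 -m crank '[0,0,0,0,-0.5,-4,7.4, 0,0,0,0,-2,-8,7.4, 0,0,0,0,-3.5,-12,7.4, 0,0,0,0,-5,-16,7.4, 0,0,0,0,-6,-20,7.4]'
python3 - <<'E'
from m import *
p,d=camera('scene');X=pts('scene',d)
r=np.hypot(X[...,0]-.596,X[...,1]-.0525)
q=X[(r<.034)&(X[...,2]>.041)&(X[...,2]<.055)]
print('cup rim',q.min(0).round(4),q.max(0).round(4),len(q)); 
for nm,lo,hi in(('front',.61,.65),('back',.54,.58)): k=q[(q[:,0]>lo)&(q[:,0]<hi)]; print(nm,np.percentile(k[:,2],90).round(4))
for nm,lo,hi in(('right',0,.035),('left',.07,.1)): k=q[(q[:,1]>lo)&(q[:,1]<hi)]; print(nm,np.percentile(k[:,2],90).round(4))
q=X[(np.hypot(X[...,0]-.617,X[...,1]+.284)<.045)&(X[...,2]>.005)&(X[...,2]<.03)]
print('dome',((q.min(0)+q.max(0))/2).round(4),np.ptp(q,axis=0).round(3))
s=get_state()
from scipy.spatial.transform import Rotation as R
M=R.from_rotvec(s['ee_rot']).as_matrix();print(s['tool_pos'],M.round(3).tolist())
g=(q.min(0)+q.max(0))/2-[.0018,.0028,0];g[2]=.05
print('to dome hover cm',(M.T@(g-s['tool_pos'])*100).round(2),g)
cv2.imwrite('pics/s7.png',np.clip(cv2.resize(p[160:265,235:375,::-1],(800,600),interpolation=3)*1.5,0,255).astype(np.uint8))
E
```

```text
clock: 10.45
tool_pos: [0.5939, 0.0491, 0.0334]
ee_rot: [-0.957, 1.363, 0.968]
force: [-1.1, -0.1, 0.2]
grip_width: 0.076
clock: 10.95
tool_pos: [0.5969, 0.0494, 0.1572]
ee_rot: [-0.958, 1.36, 0.966]
force: [0.6, 0.6, 0.2]
grip_width: 0.0763
clock: 11.45
tool_pos: [0.589, -0.1612, 0.1599]
ee_rot: [-0.96, 1.358, 0.964]
force: [-0.0, -0.4, -0.1]
grip_width: 0.0743
cup rim [0.5645 0.0217 0.041 ] [0.6246 0.0811 0.0549] 518
front 0.0488
back 0.0487
right 0.0485
left 0.0488
dome [ 0.6171 -0.2843  0.0109] [0.057 0.059 0.012]
[ 0.58831601 -0.16788509  0.16006791] [[-0.009, -0.944, 0.33], [-0.01, 0.33, 0.944], [-1.0, 0.005, -0.012]]
to dome hover cm [ 11.1   -6.54 -10.23] [ 0.61529688 -0.2871278   0.05      ]
```

View pics/s7.png

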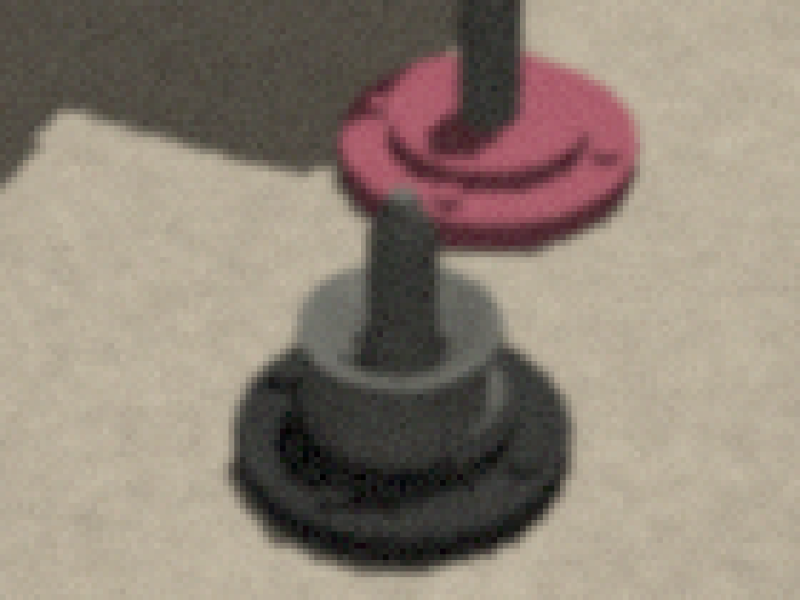

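The cup is seated level, rim at .0485 all round, on the first washer, with the post at column 405 standing centrally in its bore. Now I go to the dome and level the tool as well.

```bash

python3 -m crank '[0,-0.012,-0.005,0,-2,-4,7.3, 0,-0.012,-0.005,2,-4,-7,7.3, 0,-0.012,-0.005,5,-6,-9.5,7.3, 0,-0.012,-0.005,8,-6.54,-10.23,7.3, 0,-0.012,-0.005,11.1,-6.54,-10.23,7.3]'
python3 -m crank '[0,0,0,0,0,0,7.3, 0,0,0,0,0,0,7.3, 0,0,0,0,0,0,7.3, 0,0,0,0,0,0,7.3, 0,0,0,0,0,0,7.3]'
cat > to.py <<'E'
import sys
from m import *
from scipy.spatial.transform import Rotation as R
s=get_state();M=R.from_rotvec(s['ee_rot']).as_matrix();g=np.array(list(map(float,sys.argv[1:4])))
print(s['tool_pos'],'x',M[:,0].round(3),'jaw',M[:,2].round(3),'cm',(M.T@(g-s['tool_pos'])*100).round(2),'level',np.cross([1,0,0],-M[2]).round(4))
E
python3 to.py .6153 -.2871 .004; python3 look.py s8 -.02 45; python3 - <<'E'
from m import *
X=pts('scene',np.load('s8.npz')['d']);c=get_state()['tool_pos']
near=np.hypot(*(X[...,:2]-c[:2]).transpose(2,0,1))<.075
q=X[near&(X[...,2]>.005)&(X[...,2]<.025)];print('dome',((q.min(0)+q.max(0))/2).round(4),np.ptp(q,axis=0).round(3))
q=X[near&(X[...,2]>.045)&(X[...,2]<.08)]-c
for sg in(-1,1):
    k=q[q@[.325,.945,0]*sg>.02];print('finger',sg,k[:,2].min().round(4),np.percentile(k@[.325,.945,0],[2,98]).round(4),np.percentile(k@[-.945,.325,0],[2,98]).round(4))
E
```

```text
clock: 12.0
tool_pos: [0.6167, -0.29, 0.0511]
ee_rot: [-0.959, 1.349, 0.953]
force: [-0.2, -0.0, 0.4]
grip_width: 0.0729
clock: 12.5
tool_pos: [0.618, -0.2903, 0.0534]
ee_rot: [-0.962, 1.348, 0.95]
force: [0.1, -0.4, -0.5]
grip_width: 0.0729
[ 0.61801727 -0.29029624  0.05344033] x [ 0.006 -0.004 -1.   ] jaw [ 0.332  0.943 -0.002] cm [4.94 0.4  0.22] level [ 0.     -0.0018  0.0072]
[ 0.61801727 -0.29029624  0.05344033] 0.07292554789082573 [ 0.10381196 -0.42820366 -0.51803848]
crop origin 39 180 scale 6.666666666666667
dome [ 0.617  -0.2847  0.0106] [0.059 0.059 0.011]
finger -1 0.0083 [-0.0439 -0.033 ] [-0.0118  0.0106]
finger 1 0.009 [0.0385 0.0526] [-0.0126  0.0067]
```

View pics/s8.png

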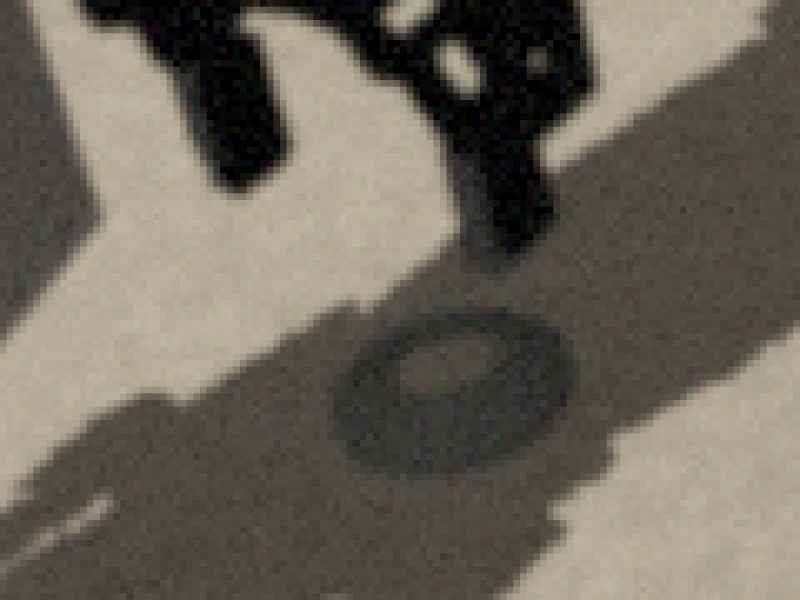

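The open fingers are above and behind the dome, at (455,395) in the crop. The tips are about 8.5 mm above the TCP at this opening. Correct and descend.

```bash

python3 -m crank '[0,0,0.007,0,0.4,0.22,7.3, 0,0,0.007,1.5,0.4,0.22,7.3, 0,0,0.007,3,0.4,0.22,7.3, 0,0,0.007,4.5,0.4,0.22,7.3, 0,0,0.007,4.9,0.4,0.22,7.3]'
python3 -m crank '[0,0,0,0.2,0,0,7.3, 0,0,0,0.2,0,0,7.3, 0,0,0,0.2,0,0,7.3, 0,0,0,0.2,0,0,7.3, 0,0,0,0.2,0,0,7.3]'
python3 to.py .6153 -.2871 -.004
```

```text
clock: 13.05
tool_pos: [0.6122, -0.2854, -0.0004]
ee_rot: [-0.952, 1.355, 0.962]
force: [0.2, 0.6, -0.2]
grip_width: 0.0729
clock: 13.55
tool_pos: [0.6128, -0.2858, -0.0015]
ee_rot: [-0.953, 1.354, 0.96]
force: [0.9, 0.4, 0.2]
grip_width: 0.0728
[ 0.61281892 -0.28581256 -0.0015083 ] x [-0.006  0.001 -1.   ] jaw [ 0.332  0.943 -0.001] cm [ 0.25 -0.28 -0.04] level [ 0.     -0.0007 -0.0057]
```

```bash

python3 -m crank '[0,0,-0.003,0.1,-0.25,0,7.0, 0,0,-0.003,0.2,-0.25,0,7.0, 0,0,-0.003,0.2,-0.25,0,7.0, 0,0,-0.003,0.2,-0.25,0,6.6, 0,0,-0.003,0.2,-0.25,0,6.6]'
python3 -m crank '[0,0,0,0,0,0,6.4, 0,0,0,0,0,0,6.1, 0,0,0,0,0,0,5.8, 0,0,0,0,0,0,5.5, 0,0,0,0,0,0,5.5]' 50
python3 to.py .6153 -.2871 -.004
```

```text
clock: 14.05
tool_pos: [0.6151, -0.2866, -0.0036]
ee_rot: [-0.955, 1.353, 0.958]
force: [0.3, 0.2, -0.1]
grip_width: 0.0659
clock: 14.55
tool_pos: [0.6153, -0.2868, -0.0027]
ee_rot: [-0.955, 1.353, 0.958]
force: [-3.0, 1.7, 4.6]
grip_width: 0.0568
[ 0.61527222 -0.28675958 -0.00272656] x [-0.003  0.    -1.   ] jaw [ 0.332  0.943 -0.001] cm [ 0.13 -0.01 -0.03] level [ 0.     -0.0009 -0.0027]
```

```bash

python3 -m crank '[0,0,0,-0.2,0,0,5.5, 0,0,0,-0.5,0,0,5.5, 0,0,0,-1,0,0,5.5, 0,0,0,-2,0,0,5.5, 0,0,0,-3,0,0,5.5]' 60
python3 -m crank '[0,0,0,-2,0,0,5.5, 0,0,0,-5,0,0,5.5, 0,0,0,-8,0,0,5.5, 0,0,0,-11,0,0,5.5, 0,0,0,-12,0,0,5.5]'
python3 look.py s9 0 45; python3 tilt.py s9 -.005 .03; python3 to.py .5945 .0502 .150
```

```text
clock: 15.05
tool_pos: [0.6152, -0.2867, 0.0277]
ee_rot: [-0.955, 1.353, 0.958]
force: [0.5, 0.1, -0.8]
grip_width: 0.0562
clock: 15.55
tool_pos: [0.6183, -0.2882, 0.1536]
ee_rot: [-0.961, 1.349, 0.951]
force: [1.1, -0.5, -0.9]
grip_width: 0.0563
[ 0.61832868 -0.28822261  0.15361234] 0.05630914649806206 [ 1.10740538 -0.54953938 -0.88083473]
crop origin 23 119 scale 6.666666666666667
526 y_t [-0.0287  0.0188]
-0.040    -        -        -        -        -        -    
-0.035    -        -        -        -        -        -    
-0.030    -        5.8/11    7.3/26    7.1/25    6.7/13    -    
-0.025    7.6/ 3   10.3/13   12.3/21   12.1/22    8.0/34    6.7/ 7
-0.020   10.0/ 7   13.9/13   15.9/17   15.3/22   12.3/24    6.9/23
-0.015   11.8/ 7   16.2/ 7   16.1/ 5   16.3/ 7   14.7/22    9.6/33
-0.010   15.4/ 3   16.1/ 7    -       15.9/ 2   15.9/13   11.8/23
-0.005   15.7/ 3   15.1/10    -        -       15.6/ 7    -    
-0.000   11.6/ 4   14.9/ 9    -        -       16.0/ 1    -    
 0.005   12.3/ 3   14.0/19    -        -        -        -    
 0.010    4.3/ 3   13.1/18   14.1/10    -        -        -    
 0.015    2.8/ 1   11.2/ 7   14.3/11    -        -        -    
 0.020    -        3.7/ 3    -        -        -        -    
 0.025    -        -        -        -        -        -    
 0.030    -        -        -        -        -        -    
 0.035    -        -        -        -        -        -    
[ 0.61835441 -0.28826132  0.1536886 ] x [ 0.005 -0.004 -1.   ] jaw [ 0.332  0.943 -0.003] cm [ 0.21 13.49 31.13] level [ 0.     -0.0025  0.006 ]
```

View pics/s9.png

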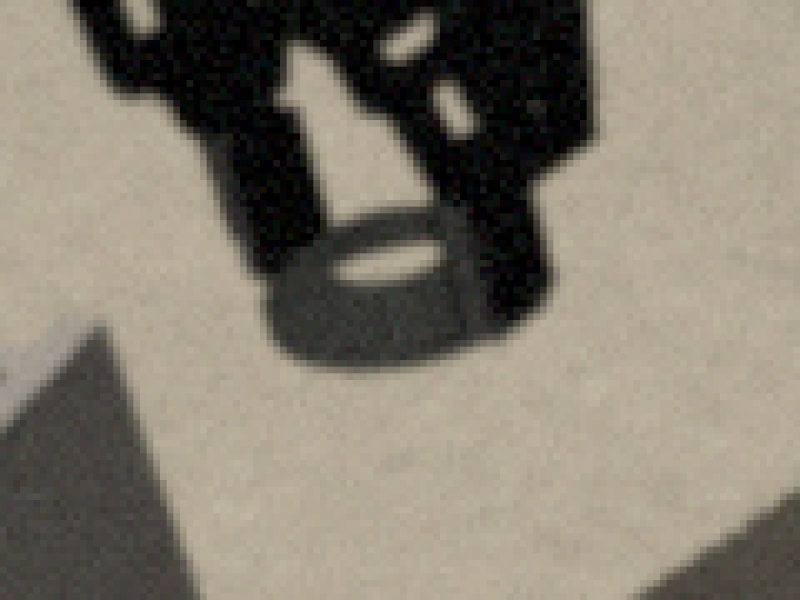

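The dome is held at the fingertips, top ring about 15.5 mm above the TCP, with its back edge about 0.05 rad low. I level it on the way to the arbor.

```bash

python3 -m crank '[0,0,0.01,0,1,3,5.5, 0,0,0.02,0,2.5,6,5.5, 0,0,0.03,0,4,9.5,5.5, 0,0,0.045,0,5.5,13,5.5, 0,0,0.045,0,7,16.5,5.5]'
python3 -m crank '[0,0,0,0,1.5,3.5,5.5, 0,0,0,0,3,7,5.5, 0,0,0,0,4.5,10.5,5.5, 0,0,0,0,6,13.5,5.5, 0,0,0,0,6.5,14.6,5.5]'
python3 -m crank '[0,0,0,0,0,0,5.5, 0,0,0,0,0,0,5.5, 0,0,0,0,0,0,5.5, 0,0,0,0,0,0,5.5, 0,0,0,0,0,0,5.5]'
python3 to.py .5945 .0502 .106
```

```text
clock: 16.1
tool_pos: [0.6061, -0.1079, 0.1511]
ee_rot: [-0.933, 1.377, 0.986]
force: [0.8, -0.1, -1.2]
grip_width: 0.0561
clock: 16.6
tool_pos: [0.5915, 0.0546, 0.1517]
ee_rot: [-0.933, 1.378, 0.991]
force: [0.2, -0.8, -1.5]
grip_width: 0.0559
clock: 17.1
tool_pos: [0.5918, 0.0534, 0.1517]
ee_rot: [-0.932, 1.379, 0.99]
force: [0.1, 0.0, -1.7]
grip_width: 0.056
[0.59176735 0.05341104 0.1517411 ] x [-0.043  0.012 -0.999] jaw [ 0.331  0.944 -0.003] cm [ 4.55 -0.57 -0.2 ] level [ 0.     -0.0027 -0.0447]
```

```bash

python3 -m crank '[0,0,0,0.5,-0.3,-0.2,5.5, 0,0,0,2,-0.57,-0.2,5.5, 0,0,0,3.5,-0.57,-0.2,5.5, 0,0,0,4.55,-0.57,-0.2,5.5, 0,0,0,4.55,-0.57,-0.2,5.5]'
python3 look.py s10 -.02 45; python3 tilt.py s10 -.003 .03;python3 rel.py s10 .003 .02 .055 .078; python3 to.py .5945 .0502 .090
```

```text
clock: 17.6
tool_pos: [0.5917, 0.0504, 0.1024]
ee_rot: [-0.929, 1.384, 0.994]
force: [-0.6, 0.0, -1.7]
grip_width: 0.0564
[0.59172107 0.05036072 0.10236524] 0.056365678691959326 [-0.58546148  0.0073578  -1.73025448]
crop origin 244 154 scale 6.666666666666667
621 y_t [-0.0288  0.0197]
-0.040    -        -        -        -        -        -    
-0.035    -        -        -        -        -        -    
-0.030    -        3.6/12    4.5/30    4.2/28    3.9/ 6    -    
-0.025    3.1/ 7    7.2/23   10.1/20    9.5/24    5.5/29    3.0/ 3
-0.020    6.5/15   11.1/22   13.8/16   12.6/23    9.5/29    4.9/16
-0.015    9.1/11   14.0/13   14.4/ 4   14.1/ 6   12.3/17    5.8/22
-0.010   11.5/14   14.9/ 9    -       14.4/ 1   13.8/15    9.4/22
-0.005   13.0/ 6   15.1/ 3    -        -       14.8/ 8   10.6/12
-0.000   13.4/ 7   14.4/ 8    -        -       15.1/ 7   11.4/ 5
 0.005   12.9/ 6   13.9/12    -        -       14.8/13   13.0/ 4
 0.010   13.1/ 1   14.4/13   14.3/14   14.5/12   15.0/ 7    -    
 0.015    -       16.0/ 3   14.2/14   15.2/10   13.3/ 5    -    
 0.020    -        -       14.1/ 1   12.0/ 1   10.7/ 2    -    
 0.025    -        -        -        -        8.5/ 1    -    
 0.030    -        -        -        -        -        -    
 0.035    -        -        -        -        -        -    
washer y_t ext [-0.0303  0.0215]
post y ext [0.0437 0.0615] mid 0.0526 front x 0.6057 137
first washer [0.5824 0.0269 0.0281] [0.6229 0.0783 0.0351]
[0.5928026  0.05037043 0.10379675] x [-0.047  0.012 -0.999] jaw [ 0.331  0.944 -0.004] cm [ 1.37 -0.23  0.05] level [ 0.     -0.0039 -0.0488]
```

View pics/s10.png

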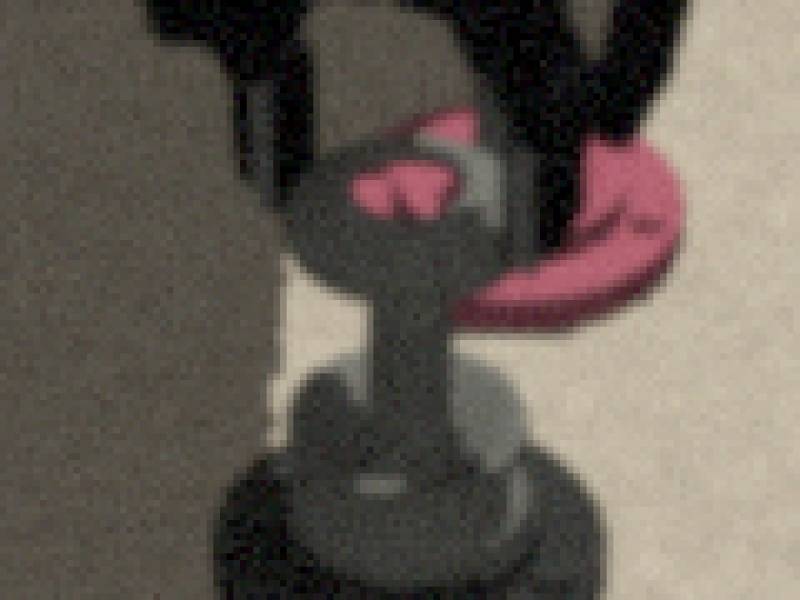

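The dome is level and its bore at column 405 matches the post at 410. Lower it in stages to seat at about .0455.

```bash

python3 -m crank '[0,0,0,0,-0.17,0.05,5.5, 0,0,0,0.3,-0.19,0.05,5.5, 0,0,0,0.7,-0.21,0.05,5.5, 0,0,0,1.1,-0.22,0.05,5.5, 0,0,0,1.37,-0.23,0.05,5.5]'
python3 -m crank '[0,0,0,0.4,-0.02,0,5.5, 0,0,0,0.8,-0.04,0,5.5, 0,0,0,1.2,-0.06,0,5.5, 0,0,0,1.6,-0.08,0,5.5, 0,0,0,1.6,-0.08,0,5.5]'
python3 to.py .5945 .0502 .052
```

```text
clock: 18.15
tool_pos: [0.5943, 0.0503, 0.0896]
ee_rot: [-0.93, 1.382, 0.993]
force: [0.4, 0.7, -0.9]
grip_width: 0.056
clock: 18.65
tool_pos: [0.5936, 0.0502, 0.0727]
ee_rot: [-0.929, 1.384, 0.994]
force: [-0.6, -0.1, -1.7]
grip_width: 0.0559
[0.59362167 0.05022945 0.07267473] x [-0.049  0.013 -0.999] jaw [ 0.331  0.944 -0.004] cm [ 2.06 -0.19  0.04] level [ 0.     -0.0045 -0.0506]
```

```bash

python3 -m crank '[0,0,0,0.5,-0.1,0.02,5.5, 0,0,0,1,-0.15,0.04,5.5, 0,0,0,1.5,-0.18,0.04,5.5, 0,0,0,2,-0.2,0.04,5.5, 0,0,0,2.06,-0.2,0.04,5.5]'
python3 -m crank '[0,0,0,0.1,-0.1,0,5.5, 0,0,0,0.2,-0.1,0,5.5, 0,0,0,0.3,-0.1,0,5.5, 0,0,0,0.4,-0.1,0,5.5, 0,0,0,0.4,-0.1,0,5.5]'
python3 to.py .5945 .0502 .0455
```

```text
clock: 19.15
tool_pos: [0.5938, 0.0502, 0.0509]
ee_rot: [-0.929, 1.385, 0.995]
force: [-0.3, 0.2, -1.5]
grip_width: 0.0564
clock: 19.65
tool_pos: [0.5945, 0.05, 0.0468]
ee_rot: [-0.929, 1.385, 0.995]
force: [-0.8, 0.8, -1.9]
grip_width: 0.056
[0.59450054 0.04996509 0.04680892] x [-0.051  0.013 -0.999] jaw [ 0.331  0.944 -0.005] cm [0.13 0.   0.02] level [ 0.     -0.0051 -0.0525]
```

```bash

python3 -m crank '[0,0,0,0.05,0,0,5.5, 0,0,0,0.1,0,0,5.5, 0,0,0,0.15,0,0,5.5, 0,0,0,0.15,0,0,5.5, 0,0,0,0.15,0,0,5.5]'
python3 -m crank '[0,0,0,0.05,0,0,5.5, 0,0,0,0.05,0,0,5.5, 0,0,0,0.1,0,0,5.5, 0,0,0,0.1,0,0,5.5, 0,0,0,0.1,0,0,5.5]'
```

```text
clock: 20.15
tool_pos: [0.5948, 0.05, 0.0457]
ee_rot: [-0.929, 1.385, 0.994]
force: [0.3, 0.1, 1.7]
grip_width: 0.0563
clock: 20.65
tool_pos: [0.5948, 0.05, 0.0455]
ee_rot: [-0.929, 1.385, 0.995]
force: [-2.0, -0.2, 6.8]
grip_width: 0.0561
```

Contact at .0455 as predicted, with 6.8 N up. Release and retreat.

```bash

python3 -m crank '[0,0,0,0,0,0,6.0, 0,0,0,0,0,0,6.4, 0,0,0,0,0,0,7, 0,0,0,0,0,0,7.6, 0,0,0,0,0,0,7.6]'
python3 -m crank '[0,0,0,-0.5,0,0,7.6, 0,0,0,-2,0.1,0,7.6, 0,0,0,-5,0.25,0,7.6, 0,0,0,-9,0.45,0,7.6, 0,0,0,-12,0.6,0,7.6]'
python3 -m crank '[0,0,0,0,-0.5,-4,7.4, 0,0,0,0,-2,-8,7.4, 0,0,0,0,-3.5,-12,7.4, 0,0,0,0,-5,-16,7.4, 0,0,0,0,-5,-16,7.4]'
python3 - <<'E'
from m import *
p,d=camera('scene');X=pts('scene',d)
r=np.hypot(X[...,0]-.596,X[...,1]-.0525)
def ext(a,z0,z1):
    q=X[(r<a)&(X[...,2]>z0)&(X[...,2]<z1)]; return q
q=ext(.036,.044,.0585);print('rims',q.min(0).round(4),q.max(0).round(4),((q.min(0)+q.max(0))/2).round(4))
q=ext(.019,.055,.066);q=q[np.hypot(q[:,0]-.595,q[:,1]-.0527)>.0135]
for nm,m in(('front',q[:,0]>.604),('back',q[:,0]<.586),('right',q[:,1]<.044),('left',q[:,1]>.061)): print(nm,m.sum(),np.median(q[m,2]).round(4) if m.any() else '')
print(get_state()['tool_pos'],get_state()['force'])
cv2.imwrite('pics/s11.png',np.clip(cv2.resize(p[160:265,235:375,::-1],(800,600),interpolation=3)*1.5,0,255).astype(np.uint8))
E
```

```text
clock: 21.15
tool_pos: [0.5947, 0.05, 0.0454]
ee_rot: [-0.929, 1.385, 0.995]
force: [0.4, 0.4, -0.1]
grip_width: 0.0759
clock: 21.65
tool_pos: [0.5963, 0.0504, 0.1694]
ee_rot: [-0.93, 1.382, 0.993]
force: [0.4, 0.4, -0.2]
grip_width: 0.0758
clock: 22.15
tool_pos: [0.5911, -0.1224, 0.1695]
ee_rot: [-0.93, 1.384, 0.985]
force: [-0.6, 0.5, 0.5]
grip_width: 0.0741
rims [0.572  0.0221 0.044 ] [0.6279 0.0811 0.0585] [0.6    0.0516 0.0513]
front 45 0.0615
back 8 0.061
right 35 0.0614
left 44 0.0616
[ 0.59093203 -0.11977254  0.16915884] [ 0.99838308  0.19266037 -0.63096406]
```

The top ring reads .061–.062 m all round (nominal .062), so the dome is level and seated, and the hand is clear. Handing in.

```bash
python3 -c "
from bench import sign_off;print(sign_off())"
```

```text
the job is handed in; nothing more can be done
None
```

The pack is finished and handed in at about 22 s of the 58 s allowed; `sign_off` gives no verdict. I lowered the rim-up washer onto the first washer, then the rim-down washer onto that. Each was held until it touched and then released, so neither fell down the arbor.

**Last checks (depth image):**
- **Rim-up washer:** its rim read 48.5–48.8 mm all round (48 nominal), so it sits level. Its centre was within about 1.5 mm of the arbor's axis.
- **Rim-down washer:** its top ring read 61.0–61.6 mm all round (62 nominal), so it also sits level. Sideways, the rims were centred about 1 mm from the post.
- **Robot:** the hand stood about 17 cm away with no real contact force.

**What failed or disagreed:**
- The final picture could not be viewed because the limit of 12 was reached, so the last check rests on depth numbers alone.
- The final fore-and-aft centre came out about 5 mm off the axis, but the back of the rim was largely hidden from that camera. I put more trust in the release position, which was within 1 mm of the target.
- The cameras and the arm disagreed by 2–4 mm, mostly in y. I corrected for this by measuring the fingers and the arbor in the same view.
- The gripper read 56–57 mm on the 60 mm rims, which I put down to the pads giving under load.

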